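# Lock the dip basket on its bayonet stand

## Task

Take the dip basket that has two side lugs by its handle, lower it into the round stand so that its lugs pass down through the two open gaps onto the ledges, then twist it clockwise (seen from above) under the hooks until both lugs drop fully into the locking notches, and let go. It must be left hanging level in the stand; leave the plain basket without lugs where it stands.

Things in the scene. Friction and masses are not known exactly. Their poses are not given: they have to be found in the camera images.
- basket_center (a point): The loose basket with two lugs (the one to hang), 0.15 to 0.31 kg: perforated steel cup, diameter 70, 50 tall, below a bail with a flat-sided black grip bar 60 long, 14 wide, 24 tall; 117 tall in all. Point on its axis 58 above its underside, bar centre 47 above the point; x along the bar, z up. Same after a half turn.
- lug_1 (a point): On the same basket: middle of the underside of one lug, 46 mm from the axis, 42 above the basket's underside. The lugs stick out along the basket's +x and -x, straight below the ends of the bar, from the cup to 56 mm from the axis; each is 8 wide and 8 tall. The other lug is opposite.
- plain_center (a point): The bystander basket without lugs, otherwise the same in size, handle, point and axes. Leave it where it stands. The two baskets may change sides.
- holder: The stand, fixed: round base, diameter 164, with two equal curved brackets on legs, opposite each other, radii 44 to 71, 93 tall. Origin: centre of the base's underside on the worktop, z up. A locked basket has its lugs along the stand's x axis (either way round), its underside 18 above the worktop. Gaps lie 51 degrees anticlockwise of this, so the twist is 51 degrees clockwise seen from above.
- gap_1 (a point): On the stand: middle of one open gap, on its ledge, radius 54, height 70 mm; its twin is opposite. The gap, open above, is 42 degrees wide between a stop and the hook. The ledge runs on level, clockwise, under the hook (underside at 88, top at 93) to the notch: 18 mm high there for the 8 mm lugs.
- notch_1 (a point): On the stand: middle of one locking notch, on its floor, radius 54, height 60 mm, 10 below the ledge, under the hook; its twin is opposite. 31 degrees wide with upright walls, an end stop beyond; no spring or detent, gravity drops the lug.
Mind the look-alikes: they are no part of the job. Leave any green or purple look-alike of the part that bears basket_center alone.

How it is judged:
By the outcome, as a careful person would: the job done as asked, in the order asked, and still so for the second after the job is handed in, with the robot touching nothing.
It also fails if it takes over 40 s, if anything falls off the work surface, if the arm or the gripper's body presses on something with over 40 N, if the wrist force passes 120 N, or if a joint passes its speed limit or range.

## Robot

A 6-joint arm with a two-finger parallel gripper is mounted at the origin on a cart in front of the work surface, level with it; the furniture and walls round the work are solid. World frame = base frame: x ahead of the robot, y to its left, z up, the work surface at z = 0. Lengths are in mm, angles in rad, forces in N, time in s.
With the tool pointing down it reaches from about 400 to 925 mm from the base axis. Payload 12.5 kg.
Tool frame: the origin (TCP) lies midway between the tips of the shut fingers; the grasp point (between the pads) lies 19 mm behind it; z points along the fingers, y is the line along which they close (so a half turn about z gives the same grasp; the last joint's range is limited). The gripper opens to 95 mm and grips with 3 to 60 N. Pads are 20 mm wide; open, the fingers measure 119 mm over their backs; the gripper's body (75 mm by 180 mm) begins 59 mm behind the grasp point.
Start: joints at [1.073, 0.491, 1.559, -0, 1.092, -0.106], TCP at [238.643, 577.664, 214.661] pointing down, gripper open.
Joint ranges: [-3.1, 3.1], [-0.84, 2.19], [0.05, 2.79], [-1.13, 4.28], [0.06, 2.93], [-2.69, 2.69]. Speed limits (rad/s): [2.22, 2.22, 2.79, 3.14, 3.14, 3.14].

## Interface

Orientations are given as [roll, pitch, yaw] about the fixed x, y, z axes, in that order (R = Rz(yaw) Ry(pitch) Rx(roll)).
In Python, from cell import state, viewer, env, models gives the robot as it stands. The module is installed in compiled form; this text tells all that it offers.
- The arm moves only by the tool arm_command, never from a script. Its argument "rows" is a list of rows, each a list of 2 entries, a list of its own where there are three numbers: the shift along the tool's x, y, z normalised to -1 to 1, where 1 is 0.25 m, then the turn about the tool's z normalised to -1 to 1, where 1 is pi rad. A call has exactly 5 rows; each row shifts and turns the commanded pose from where the row before left it, along the tool's axes as they then stand; what a row does not reach is not made up. A row lasts 1/10 s, in which the tool goes at most 50 mm and 8.59 degrees, less where a joint would pass 70% of its speed; a pose out of reach is approached as far as the arm can. A call with a number of a shift or a turn outside -1 to 1 is refused whole. A call with a gripper value outside its range is refused whole. "claw" is the opening, from 0 (shut) to 1 (fully open), set as the call begins (left out, the last holds). The fingers move at their own pace and stop on an object; the grip force is fixed at half the most. Time passes only in rows, so rows that do not move let the fingers close, or fill a call up. It gives the time, the measured TCP pose, the force, the opening and the grip force at its end, in the units of the state.
- state(): the state, without advancing time (a new reading comes with each control period).
- viewer.read_camera(name): name is "scene" or "top" or "wrist"; returns (picture, depth): 384x512x3 uint8, red, green, blue; 384x512 float32, mm along the optical axis (not along the pixel's ray), 0 where there is no reading.
- viewer.get_calibration(name): a dict with "camera_matrix" (3x3 intrinsics, pixels), "world_to_cam" (4x4, takes a point from world to camera coordinates). Camera axes: x right, y up, looking along -z (the intrinsics and any distortion apply to the point x, -y, -z); pixel columns grow to the right and rows downward; lengths in mm; the calibration is good to about 2 mm. The wrist camera is an equidistant fisheye: a pixel r from the principal point sees the ray r / f radians off the axis. A picture is of the moment at which its call begins: read the wrist's pose just before it. get_calibration takes no time and is no camera call; for the wrist camera it gives the pose at the moment of the call.
- env.job_done(): hands the job in; it is judged then, once.
Trained networks look in the newest picture that a camera, given by its name, has taken for a name from the list of things; names that differ only in an ending like _2 or _b are one class to them, and where a whole thing is asked for, a point or a joint stands for the part that bears it (a point fixed in the world has none). Each returns a list of dicts, best first, with "confidence" (0 to 1); they miss things now and then, are a little off and sometimes report something else, mostly with a low value. They report only what shows in the picture. A call takes as long as a camera call. They do not tell look-alikes from the thing itself.
- models.search_frame(camera, label): "position" ([x, y, z] in mm, in world coordinates, good to about 4 mm: the middle of the surface that is visible of it).
- models.mark_of(camera, label): "position" ([x, y, z] in mm, in world coordinates, good to about 4 mm: a listed point, or the origin of a listed thing).
The state is a dict: "t": time; "joints": joint angles; "qvel": joint speeds; "tau": joint torques, N m; "eef_pos": TCP position; "tcp_rot": TCP orientation; "ft_force": force on the tool from outside, world axes, zero at the start; "moment": the same for the moment, N m; "opening": opening from 0.0 (shut) to 1.0 (fully open); "grip_force": force on a finger pad.
Only numpy, scipy, OpenCV 4.12 (cv2) and the standard library are available. Lean on these libraries where they do the work, as an engineer would, in place of code of your own. Each camera call takes 0.05 s, during which the arm holds its last target. There are 200 camera calls.

## Working session

There is one attempt and no reset: what is moved stays moved. The work goes in short steps, Python scripts to look and compute and a tool call to move; the robot and the scene stay as the last step left them, time stands still between calls to the robot, and variables do not carry over. Pictures are saved under pics/ and viewed, at most 10 in all, crops included, and the job is handed in when it is done.

Besides the shell and the picture viewer there is one more tool, called after "Call:" as name(argument=value, ...) on one line, values as JSON. arm_command: Moves the arm, as the interface text tells. Scaled input: -1 to 1 covers 0.25 m each way for a shift and pi rad each way for a turn. Its arguments: {"type":"object","properties":{"rows":{"type":"array","items":{"type":"array"}},"claw":{"type":"number"}},"required":["rows"]}

```bash
mkdir -p pics
cat > h.py <<'E'
import numpy as np, cv2
from cell import state, viewer, env, models
def save(cam,name):
    im,d=viewer.read_camera(cam); cv2.imwrite(f'pics/{name}.png',im[:,:,::-1]); np.save(f'pics/{name}.npy',d); return im,d
def cloud(cam,d):
    c=viewer.get_calibration(cam);K=c["camera_matrix"];T=np.linalg.inv(c["world_to_cam"])
    v,u=np.mgrid[:d.shape[0],:d.shape[1]]
    x=(u-K[0][2])/K[0][0]*d;y=(v-K[1][2])/K[1][1]*d
    P=np.stack([x,-y,-d,np.ones_like(d)],-1)@np.array(T).T
    return P[...,:3]
E
python3 - <<'E'
from h import *
for c in ["scene","top"]:
    im,d=save(c,c+"0")
    for l in ["basket_center","lug_1","plain_center","holder","gap_1","notch_1"]:
        print(c,l,[(np.round(r["position"]).tolist(),round(r["confidence"],2)) for r in models.mark_of(c,l)])
a=cv2.imread('pics/scene0.png');b=cv2.imread('pics/top0.png')
s=state();print(s["t"],s["eef_pos"],s["tcp_rot"],s["ft_force"])
E
```

```text
scene basket_center [([357.0, -495.0, 56.0], 0.59)]
scene lug_1 []
scene plain_center []
scene holder [([533.0, 14.0, -0.0], 0.69)]
scene gap_1 []
scene notch_1 []
top basket_center [([356.0, -493.0, 54.0], 0.91), ([355.0, -323.0, 57.0], 0.86), ([491.0, -266.0, 60.0], 0.82), ([509.0, -399.0, 56.0], 0.66)]
top lug_1 [([536.0, -366.0, 42.0], 0.9), ([536.0, -241.0, 45.0], 0.85), ([325.0, -360.0, 41.0], 0.74), ([400.0, -472.0, 45.0], 0.66)]
top plain_center []
top holder [([535.0, 13.0, -3.0], 0.59)]
top gap_1 [([572.0, 53.0, 65.0], 0.91)]
top notch_1 [([588.0, 6.0, 55.0], 0.58)]
0.7 [238.64566714 577.6464711  214.66772535] [ 3.14153294e+00 -6.39090833e-06  2.74976090e+00] [ 0.02798737  0.13839939 -0.10320494]
```

View pics/top0.png

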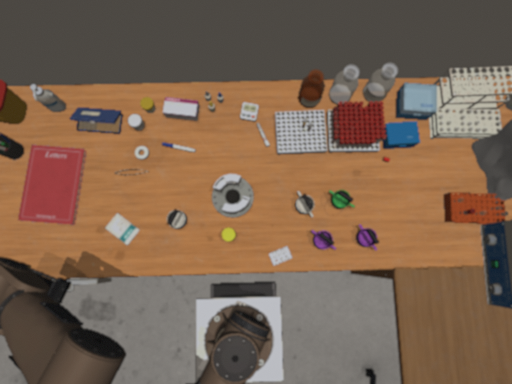

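View pics/scene0.png

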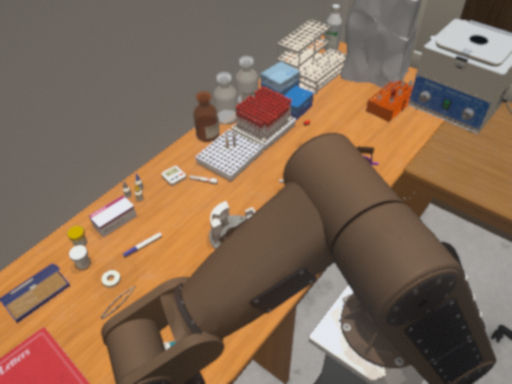

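The top view shows the stand at (232,195). There are two steel baskets, at (305,204) and (177,219), one green at (341,199), and purple ones at (322,240) and (368,237). I'll zoom in to tell the lugged basket from the plain one.

Run:
```python
from h import *
im=cv2.imread('pics/top0.png');d=np.load('pics/top0.npy');P=cloud("top",d)
C=[(177,219),(305,204),(232,195)]
cr=[cv2.resize(im[v-24:v+24,u-24:u+24],(260,260),interpolation=cv2.INTER_CUBIC) for u,v in C]
cv2.imwrite('pics/crop.png',np.hstack(cr))
for u,v in C:
    q=P[v-24:v+24,u-24:u+24].reshape(-1,3); print(np.round(P[v,u]))
    for lo,hi in [(85,130),(40,75)]:
        m=q[(q[:,2]>lo)&(q[:,2]<hi)]
        if len(m)>3:
            w,V=np.linalg.eigh(np.cov(m[:,:2].T)); print(lo,len(m),m.mean(0).round(1),np.ptp(m,axis=0).round(),'ang',np.degrees(np.arctan2(V[1,1],V[0,1])).round(1),np.sqrt(w).round(1))
print(viewer.get_calibration("top"))
```

```text
[451. 228.  14.]
85 80 [449.6 225.6 115.3] [54. 34. 23.] ang 152.1 [ 4.4 17.2]
40 62 [449.1 227.   50.3] [68. 69. 34.] ang 61.0 [21.2 25.8]
[ 498. -269.    2.]
85 76 [ 493.5 -259.5  114.9] [56. 35. 27.] ang -153.5 [ 4.4 17. ]
40 83 [ 494.3 -261.7   50.3] [100. 129.  30.] ang -150.5 [23.4 31.8]
[539.  15.  14.]
85 308 [535.3  16.5  93.7] [140. 131.  16.] ang -170.8 [28.4 53.4]
40 171 [538.8  16.5  67.1] [132. 133.  25.] ang -143.4 [24.4 51.6]
{'camera_matrix': array([[384.5426646 ,   0.        , 258.92205602],
       [  0.        , 384.5426646 , 195.83578613],
       [  0.        ,   0.        ,   1.        ]]), 'world_to_cam': array([[-2.81615536e-02, -9.99514204e-01,  1.33522756e-02,
        -7.45631258e+01],
       [ 9.85702714e-01, -2.55475662e-02,  1.66545732e-01,
        -5.30232376e+02],
       [-1.66123707e-01,  1.78515608e-02,  9.85943323e-01,
        -1.41892734e+03],
       [ 0.00000000e+00,  0.00000000e+00,  0.00000000e+00,
         1.00000000e+00]])}
```

View pics/crop.png

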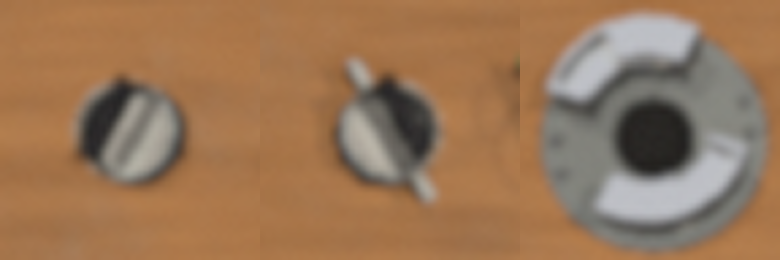

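The basket at (305,204) has the lugs. It sits at about (493,-261), bar at about 27°. The left one is plain. Next I'll move over the stand, which is on the way, for a closer look with the wrist camera.

```bash
cat >> h.py <<'E'
def plan(x,y,z,yawdeg,n):
    s=state();p=np.array(s["eef_pos"]);yw=s["tcp_rot"][2];dy=np.radians(yawdeg)-yw
    D=(np.array([x,y,z])-p)/n;t=round(float(-dy/n/np.pi),4);out=[]
    for i in range(n):
        c,si=np.cos(yw),np.sin(yw)
        out.append([[round(float(a)/250,3) for a in (D[0]*c+D[1]*si, D[0]*si-D[1]*c, -D[2])],t]); yw-=t*np.pi
    for i in range(0,n,5): print(str(out[i:i+5]).replace(' ',''))
    print('step mm',np.linalg.norm(D).round(1),'turn deg',t*180)
E
python3 -c "
from h import *
plan(500,15,300,26.5,20)
s=state();c=viewer.get_calibration('wrist');T=np.linalg.inv(c['world_to_cam']);print(c['camera_matrix'],T.round(2),s['eef_pos'])"
```

```text
[[[-0.091,-0.084,-0.017],0.0364],[[-0.1,-0.073,-0.017],0.0364],[[-0.108,-0.061,-0.017],0.0364],[[-0.114,-0.048,-0.017],0.0364],[[-0.119,-0.035,-0.017],0.0364]]
[[[-0.122,-0.021,-0.017],0.0364],[[-0.124,-0.007,-0.017],0.0364],[[-0.124,0.007,-0.017],0.0364],[[-0.122,0.021,-0.017],0.0364],[[-0.119,0.035,-0.017],0.0364]]
[[[-0.114,0.048,-0.017],0.0364],[[-0.108,0.061,-0.017],0.0364],[[-0.1,0.073,-0.017],0.0364],[[-0.091,0.084,-0.017],0.0364],[[-0.081,0.094,-0.017],0.0364]]
[[[-0.07,0.102,-0.017],0.0364],[[-0.058,0.11,-0.017],0.0364],[[-0.045,0.116,-0.017],0.0364],[[-0.031,0.12,-0.017],0.0364],[[-0.018,0.123,-0.017],0.0364]]
step mm 31.3 turn deg 6.5520000000000005
[[297.31863964   0.         256.48655776]
 [  0.         297.31863964 193.04945968]
 [  0.           0.           1.        ]] [[ 3.8000e-01 -8.9000e-01 -2.6000e-01  1.6562e+02]
 [ 9.2000e-01  3.7000e-01  1.1000e-01  6.0785e+02]
 [ 0.0000e+00 -2.8000e-01  9.6000e-01  3.8439e+02]
 [ 0.0000e+00  0.0000e+00  0.0000e+00  1.0000e+00]] [238.64566714 577.6464711  214.66772535]
```

Call:
arm_command(rows=[[[-0.091,-0.084,-0.017],0.0364],[[-0.1,-0.073,-0.017],0.0364],[[-0.108,-0.061,-0.017],0.0364],[[-0.114,-0.048,-0.017],0.0364],[[-0.119,-0.035,-0.017],0.0364]])

```text
t: 1.2
eef_pos: [304.3, 436.1, 236.2]
tcp_rot: [3.141, -0.0, 2.174]
ft_force: [0.5, -0.5, 0.1]
opening: 0.999
grip_force: 0.0
```

Call:
arm_command(rows=[[[-0.122,-0.021,-0.017],0.0364],[[-0.124,-0.007,-0.017],0.0364],[[-0.124,0.007,-0.017],0.0364],[[-0.122,0.021,-0.017],0.0364],[[-0.119,0.035,-0.017],0.0364]])

```text
t: 1.7
eef_pos: [369.7, 295.6, 257.5]
tcp_rot: [3.141, -0.0, 1.602]
ft_force: [0.3, 0.8, -0.7]
opening: 0.999
grip_force: 0.0
```

Call:
arm_command(rows=[[[-0.114,0.048,-0.017],0.0364],[[-0.108,0.061,-0.017],0.0364],[[-0.1,0.073,-0.017],0.0364],[[-0.091,0.084,-0.017],0.0364],[[-0.081,0.094,-0.017],0.0364]])

```text
t: 2.2
eef_pos: [435.2, 155.2, 278.8]
tcp_rot: [3.141, -0.0, 1.03]
ft_force: [0.3, -0.0, -0.4]
opening: 1.0
grip_force: 0.0
```

Call:
arm_command(rows=[[[-0.07,0.102,-0.017],0.0364],[[-0.058,0.11,-0.017],0.0364],[[-0.045,0.116,-0.017],0.0364],[[-0.031,0.12,-0.017],0.0364],[[-0.018,0.123,-0.017],0.0364]])

```text
t: 2.7
eef_pos: [500.6, 14.4, 300.0]
tcp_rot: [3.141, -0.0, 0.458]
ft_force: [1.4, -0.4, 0.1]
opening: 0.999
grip_force: 0.0
```

```bash
cat >> h.py <<'E'
def wcloud(d,c):
    K=np.array(c["camera_matrix"]);T=np.linalg.inv(np.array(c["world_to_cam"]))
    v,u=np.mgrid[:d.shape[0],:d.shape[1]]
    a=u-K[0,2];b=v-K[1,2];r=np.hypot(a,b)+1e-9;th=r/K[0,0];k=np.tan(np.minimum(th,1.5))/r
    P=np.stack([a*k*d,-b*k*d,-d,np.ones_like(d)],-1)@T.T
    return P[...,:3]
def pix(p,c):
    K=np.array(c["camera_matrix"]);q=(np.array(c["world_to_cam"])@np.append(p,1))[:3]*[1,-1,-1]
    r=np.hypot(q[0],q[1]);th=np.arctan2(r,q[2]);return K[:2,2]+K[0,0]*th*q[:2]/max(r,1e-9)
E
python3 - <<'E'
from h import *
s=state();print(s["t"],s["eef_pos"],s["tcp_rot"])
c=viewer.get_calibration("wrist");im,d=save("wrist","w1");P=wcloud(d,c)
for l in ["holder","gap_1","notch_1"]:
    print(l,[(np.round(r["position"]).tolist(),round(r["confidence"],2)) for r in models.mark_of("wrist",l)])
np.save('pics/P1.npy',P)
q=P.reshape(-1,3);m=(np.hypot(q[:,0]-535,q[:,1]-14)<95)&(d.ravel()>0)
q=q[m];print(len(q)); h=np.histogram(q[:,2],bins=np.arange(-10,105,5));print(h)
plan(480,-261,230,26.5,10)
E
```

```text
2.7 [500.56206611  14.36485455 299.98738725] [ 3.14146158e+00 -4.03517440e-04  4.57926070e-01]
holder [([531.0, 13.0, -4.0], 0.79), ([585.0, 10.0, 60.0], 0.62), ([492.0, -266.0, 59.0], 0.34)]
gap_1 [([572.0, 52.0, 67.0], 0.93)]
notch_1 [([587.0, 15.0, 62.0], 0.83)]
69614
(array([   0, 1269,  730, 4866,  445,    3,    0,    0,    0,    0,    0,
          6,   52,   90,   72,  668,  398,   67,   72,   78, 2350,    3]), array([-10,  -5,   0,   5,  10,  15,  20,  25,  30,  35,  40,  45,  50,
        55,  60,  65,  70,  75,  80,  85,  90,  95, 100]))
[[[-0.057,0.095,0.028],0.0],[[-0.057,0.095,0.028],0.0],[[-0.057,0.095,0.028],0.0],[[-0.057,0.095,0.028],0.0],[[-0.057,0.095,0.028],0.0]]
[[[-0.057,0.095,0.028],0.0],[[-0.057,0.095,0.028],0.0],[[-0.057,0.095,0.028],0.0],[[-0.057,0.095,0.028],0.0],[[-0.057,0.095,0.028],0.0]]
step mm 28.6 turn deg 0.0
```

View pics/w1.png

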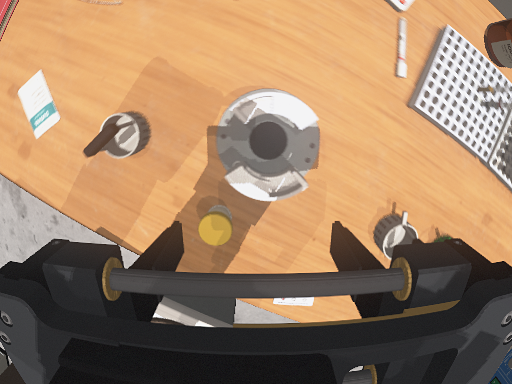

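The wrist view shows the stand centred near (268,140) with both brackets. The plain basket is at (120,140) and the lugged one at (398,235). Now I'll fit the stand from the depth data.

Run:
```python
from h import *
from scipy.optimize import least_squares
P=np.load('pics/P1.npy');d=np.load('pics/w1.npy')
v,u=np.mgrid[:384,:512]
q=P[(d>0)&(np.hypot(P[...,0]-535,P[...,1]-14)<95)&(v<215)]
t=q[(q[:,2]>90)&(q[:,2]<96)]
# centre: hooks/brackets top is an annulus; fit so radii in 44..71 (soft penalties)
f=lambda c:(lambda r:np.maximum(0,r-71)+np.maximum(0,44-r))(np.hypot(*(t[:,:2]-c).T))
for c0 in ([535,14],[532,12]): print('c',least_squares(f,c0).x)
c=least_squares(f,[535,14],loss='soft_l1').x;print(c,t[:,2].mean())
b=q[(q[:,2]>4)&(q[:,2]<13)];rb=np.hypot(*(b[:,:2]-c).T);ab=np.degrees(np.arctan2(*(b[:,:2]-c).T[::-1]));print('base z',np.median(b[:,2]))
# base rim
o=[]
for k in range(-180,180,6):
    m=(ab>=k)&(ab<k+6)&(rb<92)
    if m.sum()>5:
        i=np.where(m)[0][np.argsort(rb[m])[-2]];
        if rb[i]>76:o.append(b[i,:2])
o=np.array(o);g=least_squares(lambda c:np.hypot(*(o-c).T)-82,c,loss='soft_l1',f_scale=1);print('rim',len(o),g.x,np.abs(g.fun).mean())
for cc in (c,g.x):
  r=np.hypot(*(t[:,:2]-cc).T);a=np.degrees(np.arctan2(*(t[:,:2]-cc).T[::-1]))
  print(np.percentile(r,[1,50,99]))
  hh=np.histogram(a[(r>44)&(r<72)],bins=np.arange(-180,181,5))[0];print(dict(zip(range(-180,180,5),hh.tolist())))
  l=q[(q[:,2]>66)&(q[:,2]<76)];r=np.hypot(*(l[:,:2]-cc).T);a=np.degrees(np.arctan2(*(l[:,:2]-cc).T[::-1]))
  hh=np.histogram(a[(r>44)&(r<72)],bins=np.arange(-180,181,5))[0];print('ledge',l[:,2].mean(),{k:h for k,h in zip(range(-180,180,5),hh.tolist()) if h})
```

```text
c [534.29282767  13.42695232]
c [534.29282765  13.42695244]
[534.28934311  13.43047044] 92.69130868869075
base z 8.018424833167728
rim 42 [533.86552574  13.52889458] 0.9926005700818608
[44.26122361 60.96352346 71.11943578]
{-180: 78, -175: 75, -170: 76, -165: 75, -160: 74, -155: 20, -150: 20, -145: 18, -140: 20, -135: 17, -130: 19, -125: 19, -120: 20, -115: 59, -110: 49, -105: 0, -100: 0, -95: 0, -90: 0, -85: 0, -80: 0, -75: 0, -70: 0, -65: 0, -60: 0, -55: 0, -50: 0, -45: 0, -40: 0, -35: 20, -30: 84, -25: 79, -20: 83, -15: 80, -10: 85, -5: 82, 0: 87, 5: 84, 10: 84, 15: 86, 20: 81, 25: 22, 30: 15, 35: 17, 40: 20, 45: 21, 50: 22, 55: 17, 60: 17, 65: 71, 70: 45, 75: 0, 80: 0, 85: 0, 90: 0, 95: 0, 100: 0, 105: 0, 110: 0, 115: 0, 120: 0, 125: 0, 130: 0, 135: 0, 140: 0, 145: 29, 150: 82, 155: 77, 160: 79, 165: 79, 170: 77, 175: 78}
ledge 69.86546594722827 {-170: 11, -165: 10, -160: 11, -155: 48, -150: 61, -145: 60, -140: 58, -135: 58, -130: 60, -125: 59, -120: 60, -115: 9, -110: 10, -35: 1, -30: 1, -25: 2, 20: 13, 25: 62, 30: 59, 35: 61, 40: 60, 45: 59, 50: 59, 55: 61, 60: 60, 65: 20, 145:
[... 238 characters left out ...]
0: 0, -85: 0, -80: 0, -75: 0, -70: 0, -65: 0, -60: 0, -55: 0, -50: 0, -45: 0, -40: 0, -35: 20, -30: 81, -25: 82, -20: 83, -15: 81, -10: 86, -5: 83, 0: 88, 5: 86, 10: 83, 15: 87, 20: 79, 25: 22, 30: 16, 35: 17, 40: 20, 45: 20, 50: 23, 55: 16, 60: 19, 65: 72, 70: 41, 75: 0, 80: 0, 85: 0, 90: 0, 95: 0, 100: 0, 105: 0, 110: 0, 115: 0, 120: 0, 125: 0, 130: 0, 135: 0, 140: 0, 145: 31, 150: 77, 155: 75, 160: 79, 165: 76, 170: 74, 175: 76}
ledge 69.86546594722827 {-170: 9, -165: 9, -160: 9, -155: 44, -150: 57, -145: 60, -140: 58, -135: 57, -130: 59, -125: 59, -120: 59, -115: 13, -110: 10, -35: 1, -30: 1, -25: 2, 20: 13, 25: 66, 30: 62, 35: 60, 40: 60, 45: 60, 50: 59, 55: 62, 60: 59, 65: 15, 145: 16}
```

Call:
arm_command(rows=[[[-0.06,0.095,0.028],0],[[-0.06,0.095,0.028],0],[[-0.06,0.095,0.028],0],[[-0.06,0.095,0.028],0],[[-0.06,0.095,0.028],0]])

```text
t: 3.4
eef_pos: [485.6, -124.0, 264.4]
tcp_rot: [-3.141, -0.0, 0.466]
ft_force: [0.5, -0.7, -0.4]
opening: 1.001
grip_force: 0.0
```

Call:
arm_command(rows=[[[-0.06,0.095,0.028],0],[[-0.06,0.095,0.028],0],[[-0.06,0.095,0.028],0],[[-0.06,0.095,0.028],0],[[-0.06,0.095,0.028],0]])

```text
t: 3.9
eef_pos: [471.9, -263.7, 229.4]
tcp_rot: [-3.141, -0.0, 0.465]
ft_force: [0.6, 0.5, -0.3]
opening: 0.997
grip_force: 0.0
```

Run:
```python
from h import *
s=state();print(s["t"],s["eef_pos"],s["tcp_rot"])
c=viewer.get_calibration("wrist");im,d=save("wrist","w2");P=wcloud(d,c)
for l in ["basket_center","lug_1"]:
    print(l,[(np.round(r["position"]).tolist(),round(r["confidence"],2)) for r in models.mark_of("wrist",l)])
v=np.mgrid[:384,:512][0]
q=P[(d>0)&(np.hypot(P[...,0]-492,P[...,1]+261)<70)&(v<230)]
for lo,hi in [(113,122),(44,56)]:
    m=q[(q[:,2]>lo)&(q[:,2]<hi)]
    r=cv2.minAreaRect(m[:,:2].astype(np.float32));w,V=np.linalg.eigh(np.cov(m[:,:2].T));print(lo,len(m),m.mean(0),r,np.degrees(np.arctan2(V[1,1],V[0,1])))
```

```text
3.9 [ 471.9159367  -263.68298253  229.37192997] [-3.14135908e+00 -1.50684952e-04  4.65483069e-01]
basket_center [([363.0, -495.0, 58.0], 0.91), ([353.0, -324.0, 56.0], 0.87), ([493.0, -265.0, 61.0], 0.84), ([508.0, -404.0, 61.0], 0.72)]
lug_1 [([321.0, -362.0, 45.0], 0.89), ([536.0, -366.0, 42.0], 0.75), ([534.0, -240.0, 43.0], 0.63)]
113 815 [ 493.07375152 -262.69528376  116.14152785] ((492.5504150390625, -262.9571533203125), (59.227622985839844, 13.087124824523926), 27.303016662597656) -153.04694011358336
44 604 [ 499.18926143 -259.21628292   49.26854301] ((492.440185546875, -263.3309326171875), (91.54039001464844, 70.8595962524414), 63.899940490722656) -153.54574559975234
```

View pics/w2.png

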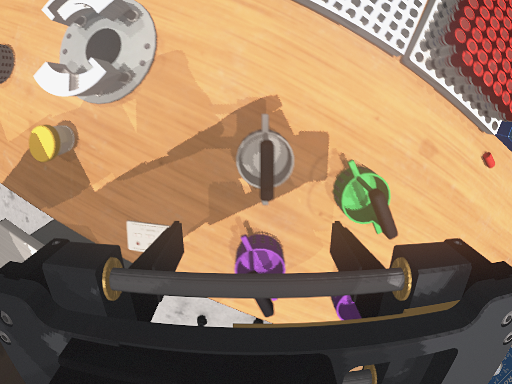

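This view shows the lugged basket at (266,160) with its bar upright in the image, clear of the green one at (365,195). Fits:
- **Stand:** centre (534,13.5), gap direction 45.4°, so its x axis is at −5.6°.
- **Basket:** axis (492.5,−263), bar at 27.1°, heights as expected.

Next I'll descend to the grasp at TCP z = 86.

```bash
python3 -c "
from h import *
plan(492.5,-263,86,27.1,5)"
```

```text
[[[0.015,0.007,0.114],-0.0006],[[0.015,0.007,0.114],-0.0006],[[0.015,0.007,0.114],-0.0006],[[0.015,0.007,0.114],-0.0006],[[0.015,0.007,0.114],-0.0006]]
step mm 28.9 turn deg -0.10799999999999998
```

Call:
arm_command(rows=[[[0.025,0.012,0.1],-0.001],[[0.025,0.012,0.12],-0.001],[[0.025,0.011,0.12],-0.001],[[0,0,0.12],0],[[0,0,0.112],0]])

```text
t: 4.55
eef_pos: [493.1, -261.3, 85.8]
tcp_rot: [-3.142, -0.0, 0.475]
ft_force: [-0.2, 0.4, 0.1]
opening: 1.0
grip_force: 0.0
```

Call:
arm_command(claw=0, rows=[[[0,0,0],0],[[0,0,0],0],[[0,0,0],0],[[0,0,0],0],[[0,0,0],0]])

```text
t: 5.05
eef_pos: [493.0, -263.4, 87.7]
tcp_rot: [3.14, -0.001, 0.472]
ft_force: [0.0, -0.5, -0.1]
opening: 0.637
grip_force: 0.0
```

Call:
arm_command(rows=[[[0,0,0],0],[[0,0,0],0],[[0,0,0],0],[[0,0,0],0],[[0,0,0],0]])

```text
t: 5.55
eef_pos: [492.7, -263.2, 86.6]
tcp_rot: [-3.141, -0.0, 0.472]
ft_force: [-0.4, 0.9, -1.0]
opening: 0.22
grip_force: 0.0
```

Call:
arm_command(rows=[[[0,0,0],0],[[0,0,0],0],[[0,0,0],0],[[0,0,0],0],[[0,0,0],0]])

```text
t: 6.05
eef_pos: [492.6, -263.2, 86.5]
tcp_rot: [-3.141, 0.0, 0.472]
ft_force: [0.1, 0.7, -1.6]
opening: 0.146
grip_force: 30.0
```

Call:
arm_command(rows=[[[0,0,-0.06],0],[[0,0,-0.12],0],[[0,0,-0.12],0],[[0,0,-0.12],0],[[0,0,-0.1],0]])

```text
t: 6.55
eef_pos: [492.6, -263.1, 218.0]
tcp_rot: [3.141, -0.0, 0.472]
ft_force: [0.1, 0.7, -3.4]
opening: 0.145
grip_force: 30.0
```

Run:
```python
from h import *
s=state();print(s["t"],s["eef_pos"],s["tcp_rot"],s["opening"],s["grip_force"],s["ft_force"],s["moment"])
c=viewer.get_calibration("wrist");im,d=save("wrist","w3");P=wcloud(d,c)
plan(534.1,13.5,215,45.4,15)
```

```text
6.55 [ 492.5693724  -263.14453243  218.01065477] [ 3.14139994e+00 -2.55685746e-04  4.72161304e-01] 0.1447117388545995 29.99919444322586 [ 0.13956984  0.71388155 -3.44331917] [-0.05475724  0.12036291  0.00832608]
[[[0.043,-0.061,0.002],-0.0068],[[0.045,-0.06,0.002],-0.0068],[[0.046,-0.059,0.002],-0.0068],[[0.047,-0.058,0.002],-0.0068],[[0.048,-0.057,0.002],-0.0068]]
[[[0.049,-0.056,0.002],-0.0068],[[0.051,-0.055,0.002],-0.0068],[[0.052,-0.054,0.002],-0.0068],[[0.053,-0.053,0.002],-0.0068],[[0.054,-0.052,0.002],-0.0068]]
[[[0.055,-0.05,0.002],-0.0068],[[0.056,-0.049,0.002],-0.0068],[[0.057,-0.048,0.002],-0.0068],[[0.058,-0.047,0.002],-0.0068],[[0.059,-0.046,0.002],-0.0068]]
step mm 18.7 turn deg -1.224
```

View pics/w3.png

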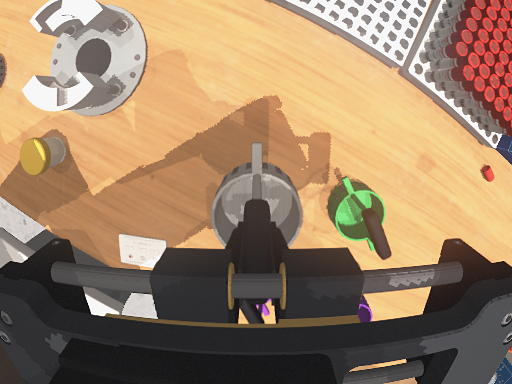

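The basket is held, with its lug at (257,155) in line with the grip and nothing else disturbed. I'll check the lug's pose in the hand while starting the transfer.

Run:
```python
from h import *
s=state();c=viewer.get_calibration("wrist");d=np.load('pics/w3.npy');P=wcloud(d,c)
y=s["tcp_rot"][2];R=np.array([[np.cos(y),np.sin(y),0],[np.sin(y),-np.cos(y),0],[0,0,1]])
q=(P[(d>0)]-np.array([*s["eef_pos"][:2],0]))@R.T; q[:,2]-=s["eef_pos"][2]
m=q[(np.hypot(q[:,0],q[:,1])<75)&(q[:,2]<-25)&(q[:,2]>-45)]
l=m[(m[:,0]>40)&(abs(m[:,1])<15)];print('lug',len(l),l.mean(0),l.min(0),l.max(0),'slope',np.polyfit(l[:,0],l[:,2],1), np.polyfit(l[:,0],l[:,1],1))
r=m[m[:,0]<38];print('rim',len(r),r.mean(0),r.min(0),r.max(0))
```

```text
lug 279 [ 48.23628253   0.22612015 -37.01340121] [ 40.00125084  -3.67091494 -44.25053491] [ 55.9565048    4.14473574 -34.66805002] slope [ -0.07319721 -33.48263979] [0.00371392 0.04697449]
rim 1146 [ 12.84711167   0.0444202  -37.84717143] [-23.46695768 -34.70934572 -44.95310805] [ 37.88922245  35.23086625 -25.27037497]
```

Call:
arm_command(rows=[[[0.043,-0.061,0.002],-0.007],[[0.045,-0.06,0.002],-0.007],[[0.046,-0.059,0.002],-0.007],[[0.047,-0.058,0.002],-0.007],[[0.048,-0.057,0.002],-0.007]])

```text
t: 7.1
eef_pos: [505.8, -169.9, 213.2]
tcp_rot: [-3.141, 0.0, 0.583]
ft_force: [0.1, -1.2, -2.7]
opening: 0.146
grip_force: 30.0
```

Call:
arm_command(rows=[[[0.049,-0.056,0.002],-0.007],[[0.051,-0.055,0.002],-0.007],[[0.052,-0.054,0.002],-0.007],[[0.053,-0.053,0.002],-0.007],[[0.054,-0.052,0.002],-0.007]])

```text
t: 7.6
eef_pos: [518.7, -77.3, 210.7]
tcp_rot: [-3.141, 0.001, 0.693]
ft_force: [0.4, -0.1, -2.6]
opening: 0.146
grip_force: 30.0
```

Call:
arm_command(rows=[[[0.055,-0.05,0.002],-0.007],[[0.056,-0.049,0.002],-0.007],[[0.057,-0.048,0.002],-0.007],[[0.058,-0.047,0.002],-0.007],[[0.059,-0.046,0.002],-0.006]])

```text
t: 8.1
eef_pos: [531.2, 15.0, 208.2]
tcp_rot: [-3.141, 0.001, 0.8]
ft_force: [0.4, 0.1, -3.0]
opening: 0.145
grip_force: 30.0
```

Run:
```python
from h import *
s=state();print(s["eef_pos"],np.degrees(s["tcp_rot"][2]));plan(534.1,13.5,150,45.4,5)
```

```text
[531.2051088   15.01304703 208.21795647] 45.82112411103165
[[[0.001,0.003,0.047],0.0005],[[0.001,0.003,0.047],0.0005],[[0.001,0.003,0.047],0.0005],[[0.001,0.003,0.047],0.0005],[[0.001,0.002,0.047],0.0005]]
step mm 11.7 turn deg 0.09
```

Call:
arm_command(rows=[[[0.002,0.006,0],0.0],[[0.002,0.006,0.05],0.001],[[0.001,0.002,0.06],0.001],[[0,0,0.06],0],[[0,0,0.06],0]])

```text
t: 8.6
eef_pos: [534.5, 11.7, 149.9]
tcp_rot: [-3.141, 0.001, 0.791]
ft_force: [1.2, -0.6, -3.6]
opening: 0.144
grip_force: 30.0
```

Run:
```python
from h import *
s=state();print(s["eef_pos"],np.degrees(s["tcp_rot"][2]),s["ft_force"]);plan(534.1,13.5,118,45.4,5)
save("wrist","w4")
```

```text
[534.5304765   11.71850169 149.88152764] 45.32943983267855 [ 1.21119594 -0.57715634 -3.61745011]
[[[0.001,-0.001,0.026],-0.0001],[[0.001,-0.001,0.026],-0.0001],[[0.001,-0.001,0.026],-0.0001],[[0.001,-0.001,0.026],-0.0001],[[0.001,-0.001,0.026],-0.0001]]
step mm 6.4 turn deg -0.018000000000000002
```

View pics/w4.png

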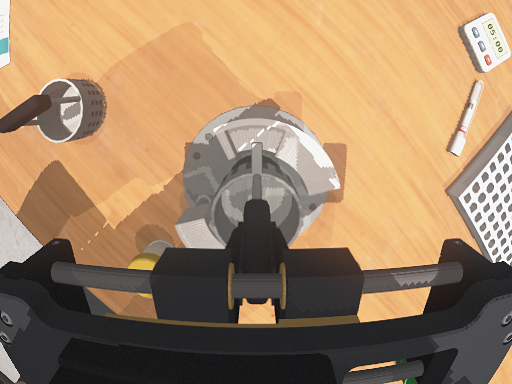

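The lug at (257,150) points at the gap, with the stop on its left and the hook on its right, and the cup is inside the ring. I'll lower it in until it touches the ledges.

Call:
arm_command(rows=[[[0.003,-0.003,0.024],0],[[0.002,-0.002,0.028],0],[[0,0,0.028],0],[[0,0,0.028],0],[[0,0,0.02],0]])

```text
t: 9.15
eef_pos: [534.8, 14.4, 119.1]
tcp_rot: [-3.142, -0.0, 0.793]
ft_force: [1.2, -0.6, -3.9]
opening: 0.149
grip_force: 30.0
```

Call:
arm_command(rows=[[[0,0,0.004],0],[[0,0,0.004],0],[[0,0,0.004],0],[[0,0,0],0],[[0,0,0],0]])

```text
t: 9.65
eef_pos: [535.0, 14.4, 116.8]
tcp_rot: [3.141, -0.0, 0.793]
ft_force: [-0.2, 0.7, -2.8]
opening: 0.149
grip_force: 30.0
```

Call:
arm_command(rows=[[[-0.002,-0.002,0.004],0],[[-0.001,0,0.004],0],[[0,0,0.002],0],[[0,0,0],0],[[0,0,0],0]])

```text
t: 10.15
eef_pos: [534.0, 14.3, 114.5]
tcp_rot: [3.141, -0.0, 0.793]
ft_force: [-2.8, -0.0, 5.0]
opening: 0.144
grip_force: 30.0
```

Contact on the ledges at z = 114.5, as computed. I'll ease off half a millimetre and twist 51° clockwise.

Call:
arm_command(rows=[[[0,0,-0.002],0.02],[[0,0,0],0.03],[[0,0,0],0.03],[[0,0,0],0.03],[[0,0,0],0.03]])

```text
t: 10.65
eef_pos: [534.1, 14.2, 114.5]
tcp_rot: [3.141, -0.0, 0.349]
ft_force: [-0.2, 0.2, -1.7]
opening: 0.147
grip_force: 30.0
```

Call:
arm_command(rows=[[[0,0,0],0.03],[[0,0,0],0.03],[[0,0,0],0.03],[[0,0,0],0.03],[[0,0,0],0.023]])

```text
t: 11.15
eef_pos: [534.0, 14.2, 114.3]
tcp_rot: [-3.142, 0.0, -0.1]
ft_force: [-1.3, 0.5, -3.0]
opening: 0.145
grip_force: 30.0
```

Call:
arm_command(rows=[[[0,0,0],0],[[0,0,0],0],[[0,0,0.004],0],[[0,0,0.006],0],[[0,0,0],0]])

```text
t: 11.65
eef_pos: [533.9, 14.3, 111.9]
tcp_rot: [-3.141, 0.0, -0.096]
ft_force: [0.5, 0.8, -2.9]
opening: 0.147
grip_force: 30.0
```

It is below ledge level with no contact force, so the lugs are dropping into the notches. Lowering further.

Call:
arm_command(rows=[[[0,0,0.006],0],[[0,0,0.006],0],[[0,0,0.006],0],[[0,0,0.006],0],[[0,0,0],0]])

```text
t: 12.15
eef_pos: [533.9, 14.2, 105.9]
tcp_rot: [-3.142, 0.0, -0.096]
ft_force: [-0.1, 0.7, -3.0]
opening: 0.145
grip_force: 30.0
```

Call:
arm_command(rows=[[[0,0,0.004],0],[[0,0,0.002],0],[[0,0,0],0],[[0,0,0],0],[[0,0,0],0]])

```text
t: 12.65
eef_pos: [534.0, 14.3, 104.6]
tcp_rot: [-3.141, -0.0, -0.096]
ft_force: [0.3, -1.1, -3.3]
opening: 0.146
grip_force: 30.0
```

Call:
arm_command(rows=[[[0,0,0.002],0],[[0,0,0.001],0],[[0,0,0],0],[[0,0,0],0],[[0,0,0],0]])

```text
t: 13.15
eef_pos: [534.1, 14.2, 104.5]
tcp_rot: [-3.142, -0.001, -0.096]
ft_force: [-1.6, -0.3, 4.0]
opening: 0.145
grip_force: 30.0
```

The lugs are on the notch floor: contact at 104.5, 10 mm below the ledge. Releasing and retreating.

Call:
arm_command(claw=0.5, rows=[[[0,0,0],0],[[0,0,0],0],[[0,0,0],0],[[0,0,0],0],[[0,0,0],0]])

```text
t: 13.65
eef_pos: [534.0, 14.3, 103.8]
tcp_rot: [-3.141, 0.0, -0.097]
ft_force: [-0.0, 0.1, -0.7]
opening: 0.481
grip_force: 0.0
```

Call:
arm_command(rows=[[[0,0,0],0],[[0,0,0],0],[[0,0,0],0],[[0,0,-0.02],0],[[0,0,-0.06],0]])

```text
t: 14.15
eef_pos: [533.4, 14.3, 123.4]
tcp_rot: [-3.142, 0.002, -0.097]
ft_force: [-0.1, 0.7, 0.3]
opening: 0.503
grip_force: 0.0
```

Call:
arm_command(rows=[[[0,0,-0.12],0],[[0,0,-0.15],0],[[-0.06,0,-0.15],0],[[-0.1,0,-0.1],0],[[-0.05,0,-0.05],0]])

```text
t: 14.65
eef_pos: [480.7, 19.5, 269.0]
tcp_rot: [-3.142, -0.003, -0.096]
ft_force: [0.5, -0.2, -1.6]
opening: 0.499
grip_force: 0.0
```

Run:
```python
from h import *
s=state();print(s["t"],s["eef_pos"],s["ft_force"],s["opening"])
c=viewer.get_calibration("wrist");im,d=save("wrist","w5");P=wcloud(d,c)
v=np.mgrid[:384,:512][0]
q=P[(d>0)&(np.hypot(P[...,0]-534,P[...,1]-14)<40)&(v<235)]
m=q[q[:,2]>105];print(len(m))
t=m[m[:,2]>np.percentile(m[:,2],90)-4]
A=np.c_[t[:,:2]-t[:,:2].mean(0),np.ones(len(t))];print('top',t.mean(0),cv2.minAreaRect(t[:,:2].astype(np.float32)),np.linalg.lstsq(A,t[:,2],rcond=None)[0])
```

```text
14.65 [480.71943838  19.47919236 268.95524346] [ 0.54803925 -0.24176702 -1.6480031 ] 0.499163574127229
782
top [534.17708066  14.5251226  134.04754672] ((533.6134643554688, 14.528188705444336), (13.593889236450195, 58.485511779785156), 84.28678131103516) [-1.35008473e-03  5.62996599e-03  1.34047547e+02]
```

View pics/w5.png

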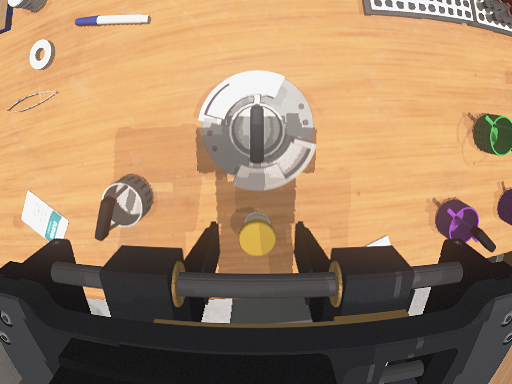

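The basket hangs in the stand at (257,132) with its lugs under the hooks. Its top is at 134 mm against 135 expected, with the same −0.9 mm depth bias as before. It is level to 0.3° and at −5.7°, and the plain basket is still at (127,200). Handing in.

```bash
python3 -c "
from h import *
print(env.job_done())"
```

```text
the job is handed in; nothing more can be done
None
```

The lugged basket hangs level in the stand with both lugs in the locking notches and the gripper clear; the plain basket and the green and purple look-alikes were not touched, and I handed the job in at about 15 s.

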